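# Dock the magnetic stirrer

## Task

Push the square magnetic stirrer along the bench into the inside corner of the L-shaped metal docking bracket, until it sits flush against both rails. Only push it with the fingers: it must stay flat on the bench, never lifted or tipped. Leave the bottle, beaker, tip box and small jar around it where they stand, and finish clear of everything.

Things in the scene. Friction and masses are not known exactly. Their poses are not given: they have to be found in the camera images.
- stirrer: Magnetic stirrer, the loose thing to push: square white box 110 x 110 mm, sides upright from 3 to 39 mm above the bench, on rubber feet; round steel plate on top (82 mm across, top at 45 mm) and a small flat black dial (top at 43 mm) at its -x, -y corner. 0.35 to 0.7 kg; slides at 2 to 9 N. Origin: centre of its underside; x, y square to its sides, z up. Any side may face either rail.
- bracket: L-shaped bracket fixed to the bench: two aluminium rails at a right angle, 12 mm thick, 25 mm high, 165 mm long. Origin: inside corner at bench level. Back rail: inner face x = 0, runs along -y. Side rail: inner face y = 0, runs along -x. The stirrer stands in the quadrant x < 0, y < 0. Outside it, behind the back rail (x 12 to 57, y -103 to -18 mm), a fixed white power block 50 mm high.
- seat (a point): Where the centre of the stirrer's underside must come: at bench level, 55 mm from the inner face of each rail (bracket frame x = -55, y = -55 mm), axes parallel to the bracket's. No visible mark.
- reagent: Amber reagent bottle with a white cap, 64 mm across, 125 mm high, standing outside the side rail; leave alone. Origin: centre of its underside.
- beaker: Empty white beaker, 60 mm across, 70 mm high, standing beyond the back rail; leave alone. Origin: centre of its underside.
- tipbox: Closed grey plastic tip box, 75 x 50 x 35 mm high, lying past the open end of the side rail; leave alone. Origin: centre of its underside.
- vial: Small amber jar with a white cap, 36 mm across, 50 mm high, standing past the open end of the back rail; leave alone. Origin: centre of its underside.
There are look-alikes about, which are no part of the job. What is shaped like the stirrer but turquoise is not meant.

How it is judged:
By the outcome, as a careful person would: the job done as asked, in the order asked, and still so for the second after the job is handed in, with the robot touching nothing.
It also fails if it takes over 64 s, if anything falls off the work surface, if the arm or the gripper's body presses on something with over 40 N, if the wrist force passes 120 N, or if a joint passes its speed limit or range.

## Robot

A 6-joint arm with a two-finger parallel gripper is mounted at the origin on the work surface. World frame = base frame: x ahead of the robot, y to its left, z up, the work surface at z = 0. Lengths are in mm, angles in degrees, forces in N, time in s.
With the tool pointing down it reaches from about 300 to 850 mm from the base axis. Payload 4.2 kg.
Tool frame: the origin (TCP) lies midway between the tips of the shut fingers; the grasp point (between the pads) lies 19 mm behind it (env.grip_point_offset is the distance from the TCP to the grasp point, in mm); z points along the fingers, x is the direction in which the jaws open and shut, and the axes are right-handed (so a half turn about z gives the same grasp; the last joint's range is limited). The gripper opens to 91 mm and grips with 3 to 60 N. Pads are 32 mm wide; open, the fingers measure 118 mm over their backs; the gripper's body (76 mm by 178 mm) begins 60 mm behind the grasp point.
Start: joints at [70.359, 18.312, 89.639, -0, 72.044, -1.146], TCP at [182.406, 545.318, 213.976] pointing down, gripper open.
Joint ranges: [-177.97, 177.97], [-48.28, 115.42], [12.27, 149.76], [-77.06, 257.06], [2.81, 150.46], [-146.56, 146.56]. Speed limits (degrees/s): [147.25, 147.25, 180, 180, 180, 180].

## Interface

Orientations are given as [roll, pitch, yaw] about the fixed x, y, z axes, in that order (R = Rz(yaw) Ry(pitch) Rx(roll)).
In Python, from workcell import env gives the robot as it stands.
- The arm moves only by the shell command python3 -m pendant 'ROWS' [FORCE]. ROWS is JSON, a list of rows, each an object with "xyz": the shift along the tool's x, y, z in m, a list of three; "roll": the turn about the tool's z in degrees; "jaw": the closure, from 0 (fully open) to 1 (shut). A call has exactly 8 rows; each row is the pose to reach, as a shift and turn from the pose commanded when the call began, along the tool's axes at that moment; what a row does not reach only later rows make up. A row lasts 1/8 s, in which the tool goes at most 62.5 mm and 10.7 degrees, less where a joint would pass 70% of its speed; a pose out of reach is approached as far as the arm can. A call with a gripper value outside its range is refused whole. The fingers move at their own pace and stop on an object; FORCE is the grip in N (left out, the last holds). Time passes only in rows, so rows that repeat a pose let the fingers close, or fill a call up. It gives the time, the measured TCP pose, the force and the opening at its end, in the units of the state.
- env.state(): the state, without advancing time (a new reading comes with each control period).
- env.grab_frame(name): name is "scene" or "side" or "wrist"; returns (picture, depth): 480x640x3 uint8, blue, green, red; 480x640 float32, mm along the optical axis (not along the pixel's ray), 0 where there is no reading.
- env.camera_params(name): a dict with "camera_matrix" (3x3 intrinsics, pixels), "cam_to_world" (4x4, takes a point from camera to world coordinates); the wrist camera has in their place "hand_eye" (4x4, takes a point from camera to tool coordinates, whose origin is the TCP and whose axes are the tool frame's). Camera axes: x right, y up, looking along -z (the intrinsics and any distortion apply to the point x, -y, -z); pixel columns grow to the right and rows downward; lengths in mm; the calibration is good to about 2 mm. A picture is of the moment at which its call begins: read the wrist's pose just before it. camera_params takes no time and is no camera call.
- env.job_done(): hands the job in, once; it reports no verdict.
The state is a dict: "time_s": time; "qpos": joint angles; "qvel": joint speeds; "effort": joint torques, N m; "ee_pos": TCP position; "ee_rot": TCP orientation; "force": force on the tool from outside, world axes, zero at the start; "torque": the same for the moment, N m; "gripper_width": finger opening in mm.
Only numpy, scipy, OpenCV 4.12 (cv2) and the standard library are available. Lean on these libraries where they do the work, as an engineer would, in place of code of your own. Each camera call takes 0.05 s, during which the arm holds its last target. There are 200 camera calls.

## Working session

There is one attempt and no reset: what is moved stays moved. The work goes in short steps, Python scripts to look and compute and a shell command to move; the robot and the scene stay as the last step left them, time stands still between calls to the robot, and variables do not carry over. Pictures are saved under pics/ and viewed, about 8 in all and at most 12, crops included, and the job is handed in when it is done.

```bash
ls; mkdir -p pics; cat > h.py <<'E'
import numpy as np, cv2
from workcell import env
from scipy.spatial.transform import Rotation as R
def T_tool(s):
    T=np.eye(4);T[:3,:3]=R.from_euler('xyz',s['ee_rot'],degrees=True).as_matrix();T[:3,3]=s['ee_pos'];return T
def look(name,save):
    s=env.state();p=env.camera_params(name);im,d=env.grab_frame(name)
    K=np.array(p['camera_matrix']);C=np.array(p['cam_to_world']) if 'cam_to_world' in p else T_tool(s)@np.array(p['hand_eye'])
    cv2.imwrite('pics/'+save+'.png',im);np.savez('pics/'+save+'.npz',im=im,d=d,K=K,C=C,dist=np.array(p.get('distortion',p.get('dist_coeffs',[0.,0,0,0,0])),float))
    return im,d,K,C
def load(save):
    z=np.load('pics/'+save+'.npz');return z['im'],z['d'],z['K'],z['C'],z['dist']
def cast(uv,z,K,C,dist=np.zeros(5)):
    uv=np.array(uv,float).reshape(-1,1,2);n=cv2.undistortPoints(uv,K,dist).reshape(-1,2)
    r=np.c_[n[:,0],-n[:,1],-np.ones(len(n))]@C[:3,:3].T;o=C[:3,3]
    return o+r*((z-o[2])/r[:,2])[:,None]
def pts(d,K,C,dist=np.zeros(5)):
    h,w=d.shape;u,v=np.meshgrid(np.arange(w),np.arange(h))
    n=cv2.undistortPoints(np.c_[u.ravel(),v.ravel()].astype(float).reshape(-1,1,2),K,dist).reshape(h,w,2)
    P=np.dstack([n[...,0]*d,-n[...,1]*d,-d]);return P@C[:3,:3].T+C[:3,3]
E
python3 - <<'E'
from h import *
for n in('scene','side','wrist'):
    im,d,K,C=look(n,n+'0');print(n,C[:3,3].round(),(-C[:3,2]).round(2),K[0,0],{k:np.array(v).round(4).tolist() for k,v in env.camera_params(n).items() if k!='cam_to_world'})
a=[cv2.imread('pics/%s0.png'%n) for n in('side','wrist')]
cv2.imwrite('pics/sw.png',np.hstack([cv2.resize(x,(400,300)) for x in a]))
print(env.state())
E
```

```text
pics
scene [965. 286. 771.] [-0.51 -0.3  -0.81] 475.8934783297822 {'camera_matrix': [[475.8935, 0.0, 322.332], [0.0, 475.8935, 243.4318], [0.0, 0.0, 1.0]]}
side [  40. -682.  686.] [ 0.46  0.64 -0.61] 597.7141475192213 {'camera_matrix': [[597.7141, 0.0, 311.4576], [0.0, 597.7141, 245.7348], [0.0, 0.0, 1.0]]}
wrist [105. 571. 384.] [ 0.27 -0.09 -0.96] 411.9565834657139 {'camera_matrix': [[411.9566, 0.0, 317.8395], [0.0, 411.9566, 236.6462], [0.0, 0.0, 1.0]], 'hand_eye': [[1.0, 0.0001, -0.0, -0.2594], [0.0001, -0.9578, -0.2876, -81.637], [-0.0, 0.2876, -0.9578, -171.0658], [0.0, 0.0, 0.0, 1.0]]}
{'time_s': 0.15, 'qpos': array([ 7.03593365e+01,  1.83425152e+01,  8.96913251e+01, -1.33108519e-03,
        7.20449695e+01, -1.14612507e+00]), 'qvel': array([ 0.03410446, -0.20246392, -0.17179515,  0.13967187, -0.09177877,
        0.06518949]), 'effort': array([ 3.11585279e-05, -4.12773299e+01, -2.32155561e+01,  7.28781614e-02,
        4.31598898e-02, -7.32645185e-05]), 'ee_pos': array([182.27332403, 544.92754592, 213.31395484]), 'ee_rot': array([-1.79999689e+02,  7.88193787e-02,  7.15058730e+01]), 'force': array([-0.20431538,  1.14517554,  0.49131385]), 'torque': array([-0.0078672 ,  0.05649668, -0.00493659]), 'gripper_width': 91.38183783879698}
```

View pics/scene0.png

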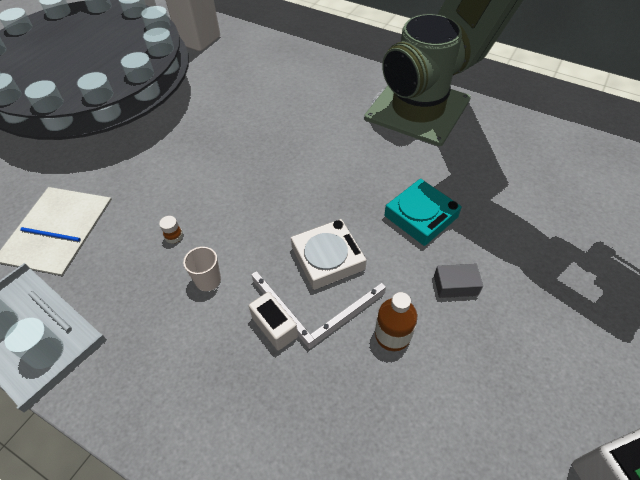

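View pics/sw.png

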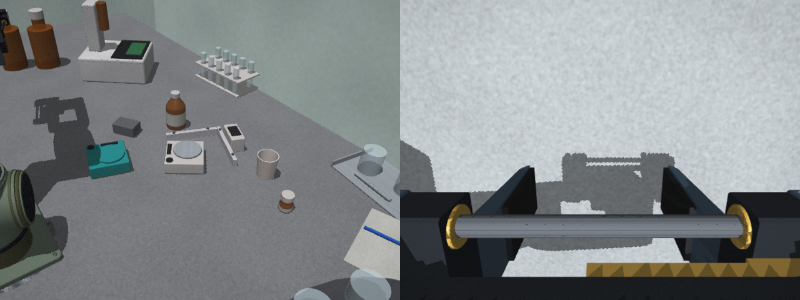

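The scene shows the white stirrer at (327,253), with the turquoise look-alike at (423,210), which is not meant. The bracket's corner is at (308,342), its rail ends at (255,275) and (382,288), and the block at (272,318). The bottle is at (395,325), the beaker at (203,270), the jar at (170,230) and the tip box at (458,280).

```bash
cat > m.py <<'E'
from h import *
def measure(f,box=None):
    im,d,K,C,di=load(f);P=pts(d,K,C,di);return im,d,K,C,P
if __name__=='__main__':
  for f,sb in(('scene0',(285,215,370,292)),('side0',(262,222,332,280))):
    im,d,K,C,P=measure(f);Z=P[...,2]
    print(f,'bench z',np.median(Z[d>0]).round(1))
    m=np.zeros(Z.shape,np.uint8);u0,v0,u1,v1=sb
    m[v0:v1,u0:u1]=1
    S=(m>0)&(Z>33)&(Z<52)&(d>0)
    q=P[S][:,:2];r=cv2.minAreaRect(q.astype(np.float32));print('stirrer',r,'zmed',np.median(Z[S]).round(1),S.sum())
    # rails: heights 20..30 in bench area near
    A=(Z>19)&(Z<30)&(d>0)&(P[...,0]>350)&(P[...,0]<750)&(P[...,1]>-250)&(P[...,1]<250)
    n,l,st,c=cv2.connectedComponentsWithStats(A.astype(np.uint8))
    for i in range(1,n):
        if st[i,4]>60:
            w=P[l==i];r=cv2.minAreaRect(w[:,:2].astype(np.float32));print(st[i],np.round(r[0]),np.round(r[1]),round(r[2],1),'z',np.median(w[:,2]).round(1))
    B=(Z>12)&(d>0)&(P[...,0]>250)&(P[...,0]<750)&(P[...,1]>-300)&(P[...,1]<350)
    n,l,st,c=cv2.connectedComponentsWithStats(B.astype(np.uint8))
    print('blobs')
    for i in range(1,n):
        if st[i,4]>100:
            w=P[l==i];print(st[i],w.min(0).round(),w.max(0).round())
E
python3 m.py
python3 -c "
import cv2;im=cv2.imread('pics/scene0.png')[200:370,230:430];cv2.imwrite('pics/c1.png',cv2.resize(im,None,fx=3.5,fy=3.5,interpolation=2))"
```

```text
scene0 bench z 1.1
stirrer ((508.5807800292969, 28.69683074951172), (111.74869537353516, 111.12205505371094), 54.23484420776367) zmed 41.5 2830
[385 209  55  33 204] [374. 137.] [ 39. 115.] 3.4 z 24.4
[291 241  75  45 231] [547.  35.] [ 76. 151.] 9.4 z 24.3
[192 262  22  11  80] [ 651. -162.] [11. 40.] 54.6 z 24.5
[ 250  271  136   76 1266] [631.  68.] [143. 248.] 22.8 z 25.3
[194 273  26  14  72] [ 674. -132.] [17. 48.] 51.6 z 24.4
[375 327  37  22 107] [613. 209.] [26. 63.] 9.3 z 24.2
blobs
[ 385  179   77   65 2820] [256.  78.  12.] [392. 213.  50.]
[159 216  23  26 415] [ 598. -287.   12.] [ 632. -251.   54.]
[ 291  219   76   69 3252] [433. -46.  12.] [584. 104.  50.]
[ 184  247   36   42 1119] [ 633. -176.   12.] [ 692. -116.   73.]
[ 435  264   48   31 1277] [404. 222.  12.] [485. 310.  40.]
[ 249  271  137   78 2863] [520. -71.  12.] [718. 158.  55.]
[ 375  292   43   58 1811] [569. 175.  12.] [626. 238. 128.]
side0 bench z -0.1
stirrer ((508.3692932128906, 25.795516967773438), (114.71580505371094, 110.11861419677734), 54.75824737548828) zmed 40.4 2401
[266 191  31  11 136] [581. 185.] [28. 61.] 57.3 z 24.6
[196 196  29  17 129] [454. 234.] [31. 63.] 89.2 z 24.3
[ 265  202  127   57 1011] [626.  63.] [131. 248.] 22.8 z 24.3
[263 265  63   7 305] [477. -18.] [  7. 108.] 54.0 z 24.3
[411 267  30  14 129] [ 652. -160.] [23. 51.] 47.3 z 24.7
blobs
[ 265  144   32   61 1526] [560. 168.  13.] [621. 226. 127.]
[180 186  45  30 910] [403. 219.  12.] [485. 310.  39.]
[ 265  197  128   65 2277] [520. -74.  12.] [717. 156.  54.]
[ 137  224   72   59 3110] [255.  73.  12.] [389. 208.  48.]
[ 263  225   64   51 2989] [434. -51.  12.] [584. 100.  49.]
[ 411  238   36   46 1356] [ 632. -179.   12.] [ 694. -119.   73.]
[446 304  26  33 664] [ 596. -291.   12.] [ 632. -256.   52.]
```

View pics/c1.png

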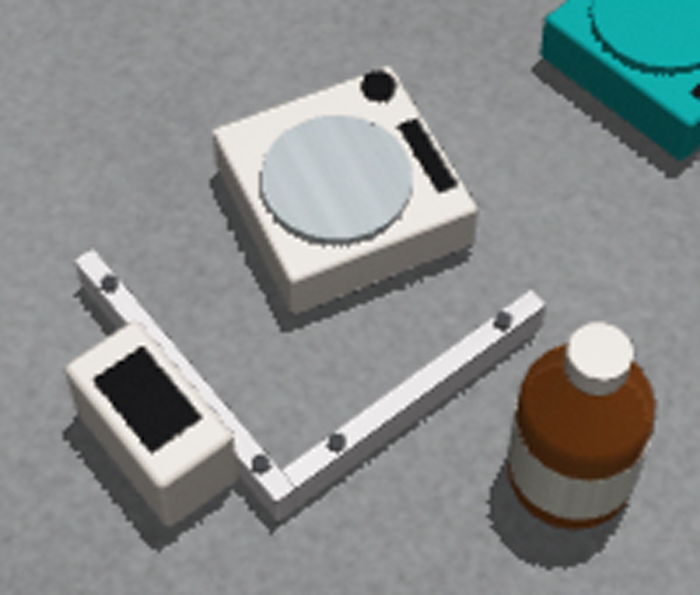

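The close crop confirms it: white square box, steel plate, dial at one corner. Next I fit the rails.

```bash
cat > rails.py <<'E'
from h import *
def fit(f):
    im,d,K,C,di=load(f);P=pts(d,K,C,di);Z=P[...,2]
    A=(Z>23.)&(Z<28)&(d>0)&(P[...,0]>515)&(P[...,0]<730)&(P[...,1]>-80)&(P[...,1]<165)&(im.min(2)>150)
    n,l,st,c=cv2.connectedComponentsWithStats(A.astype(np.uint8),connectivity=8)
    q=P[A][:,:2]
    # joint L fit: corner c, angle a (bracket x axis dir): back mid-line x=6, side mid-line y=6
    from scipy.optimize import least_squares
    def loc(p):
        a=p[2];M=np.array([[np.cos(a),np.sin(a)],[-np.sin(a),np.cos(a)]]);return (q-p[:2])@M.T
    def res(p):
        L=loc(p);ab=np.abs(L[:,0]-6);as_=np.abs(L[:,1]-6);return np.minimum(ab,as_)
    for a0 in np.radians([20,]):
        r=least_squares(res,[690,66,a0],loss='soft_l1',f_scale=3)
        L=loc(r.x);print(f,len(q),r.x[:2].round(1),np.degrees(r.x[2]).round(2),'cost',r.cost.round(1))
        b=np.abs(L[:,0]-6)<9;s=np.abs(L[:,1]-6)<9
        print(' back x',np.percentile(L[b,0],[3,50,97]).round(1),'y',L[b&~s,1].min().round(1),L[b,1].max().round(1),' side y',np.percentile(L[s,1],[3,50,97]).round(1),'x',L[s,0].min().round(1))
        return r.x
if __name__=='__main__':
  for f in('scene0','side0'):
    im,d,K,C,di=load(f);P=pts(d,K,C,di);Z=P[...,2];
    for nm,c in(('corner',(308,342) ),('back end',(257,276)),('side end',(381,289))):
        if f=='scene0':print(nm,cast([c],25,K,C)[0].round(1))
    fit(f)
E
python3 rails.py
```

```text
corner [686.4  90.3  25. ]
back end [619.9 -59.2  25. ]
side end [532.6 152.7  25. ]
scene0 830 [682.  82.] 428.28 cost 3164.8
 back x [ 0.   6.1 11.3] y 15.1 175.4  side y [-0.7  6.2 11.4] x -165.5
side0 482 [676.6  95. ] 248.25 cost 2045.8
 back x [ 0.   5.8 12.6] y -162.9 11.8  side y [ 0.7  6.  11.5] x 0.4
```

```bash
sed -i 's/radians(\[20,\])/radians([-22])/; s/\[690,66,a0\]/[680,85,a0]/' rails.py; cat > st.py <<'E'
from h import *
from rails import fit
def stir(f):
    im,d,K,C,di=load(f);P=pts(d,K,C,di);Z=P[...,2]
    S=(Z>33)&(Z<43)&(d>0)&(P[...,0]>380)&(P[...,0]<700)&(P[...,1]>-90)&(P[...,1]<140)&(im.min(2)>130)
    n,l,st,c=cv2.connectedComponentsWithStats(S.astype(np.uint8));i=1+st[1:,4].argmax()
    q=P[(l==i)&(np.abs(Z-np.median(Z[l==i]))<4)][:,:2].astype(np.float32)
    r=cv2.minAreaRect(q);return np.array(r[0]),r[1],r[2]
def rel(f,c,a):
    p,s,t=stir(f);x=np.array([np.cos(a),np.sin(a)]);y=np.array([-x[1],x[0]])
    print(f,'stirrer',p.round(1),np.round(s,1),round(t,1),'in bracket',np.round([(p-c)@x,(p-c)@y],1),'rot rel',round((t-np.degrees(a)+45)%90-45,2))
if __name__=='__main__':
    for f in('scene0','side0'):
        p=fit(f);rel(f,p[:2],p[2])
E
python3 st.py
```

```text
scene0 830 [670.8  86.4] -21.72 cost 3164.8
 back x [ 0.6  5.8 12.7] y -165.5 11.2  side y [ 0.   6.1 11.3] x -163.4
scene0 stirrer [508.4  28.5] [111.5 110. ] 54.0 in bracket [-129.5 -114. ] rot rel -14.27
side0 482 [672.1  83.9] -21.75 cost 2045.8
 back x [ 0.7  6.  11.5] y -164.4 11.6  side y [-0.6  6.2 12. ] x -162.9
side0 stirrer [508.   25.7] [115.  108.4] 54.2 in bracket [-130.9 -114.9] rot rel -14.05
```

```bash
python3 -m pendant '[{"xyz":[-0.02,0.02,0],"roll":1,"jaw":0.23},{"xyz":[-0.06,0.06,0],"roll":2,"jaw":0.23},{"xyz":[-0.1,0.1,0],"roll":3.2,"jaw":0.23},{"xyz":[-0.14,0.14,0],"roll":3.2,"jaw":0.23},{"xyz":[-0.18,0.18,0],"roll":3.2,"jaw":0.23},{"xyz":[-0.22,0.22,0],"roll":3.2,"jaw":0.23},{"xyz":[-0.26,0.255,0],"roll":3.2,"jaw":0.23},{"xyz":[-0.3,0.29,0],"roll":3.2,"jaw":0.23}]'
cat > go.py <<'E'
from h import *
import sys
c=np.array([671.5,85]);a=np.radians(-21.7);X=np.array([np.cos(a),np.sin(a)]);Y=np.array([-X[1],X[0]])
s=env.state();T=T_tool(s);p=T[:2,3]-c
print('t',round(s['time_s'],2),'bracket',np.round([p@X,p@Y],1),'z',T[2,3].round(1),'rot',s['ee_rot'].round(2),'F(br)',np.round([s['force'][:2]@X,s['force'][:2]@Y,s['force'][2]],1),'w',round(s['gripper_width'],1),'q6',s['qpos'][5].round(1))
if len(sys.argv)>3:
    x,y,z=map(float,sys.argv[1:4]);w=np.r_[c+x*X+y*Y,z];print('shift tool',(T[:3,:3].T@(w-T[:3,3])).round(1),'world',w.round(1))
    if len(sys.argv)>4: print('roll',round((s['ee_rot'][2]-float(sys.argv[4])+180)%360-180,2))
E
python3 go.py -235 -114 213 68.3
```

```text
time_s: 1.15
ee_pos: [362.6, 167.1, 213.9]
ee_rot: [180.0, -0.0, 68.3]
force: [0.2, 0.4, -0.0]
gripper_width: 70.4
t 1.15 bracket [-317.4  -37.9] z 213.9 rot [ 1.7998e+02 -2.0000e-02  6.8320e+01] F(br) [ 0.1  0.4 -0. ] w 70.4 q6 -45.2
shift tool [-76.1  82.4   0.9] world [411.  66. 213.]
roll 0.02
```

```bash
python3 -m pendant '[{"xyz":[-0.025,0.027,0],"roll":0,"jaw":0.23},{"xyz":[-0.051,0.055,0],"roll":0,"jaw":0.23},{"xyz":[-0.076,0.082,0],"roll":0,"jaw":0.23},{"xyz":[-0.076,0.082,0.05],"roll":0,"jaw":0.23},{"xyz":[-0.076,0.082,0.1],"roll":0,"jaw":0.23},{"xyz":[-0.076,0.082,0.15],"roll":0,"jaw":0.23},{"xyz":[-0.076,0.082,0.185],"roll":0,"jaw":0.23},{"xyz":[-0.076,0.082,0.198],"roll":0,"jaw":0.23}]'
python3 go.py -200 -114 15 68.3
python3 -c "
from h import *
look('wrist','w1');look('scene','s1')
from st import rel;rel('s1',np.array([671.5,85]),np.radians(-21.7))"
```

```text
time_s: 2.15
ee_pos: [408.7, 67.6, 13.9]
ee_rot: [-179.8, 0.1, 68.3]
force: [-0.4, 0.5, 0.3]
gripper_width: 70.1
t 2.15 bracket [-237.8 -113.3] z 13.9 rot [-1.7978e+02  1.2000e-01  6.8300e+01] F(br) [-0.6  0.3  0.3] w 70.1 q6 -60.5
shift tool [-0.7 37.8 -1.3] world [443.5  53.   15. ]
roll 0.0
s1 stirrer [520.5  19.5] [110.9  79.7] 53.9 in bracket [-116.  -116.7] rot rel -14.42
```

View pics/w1.png

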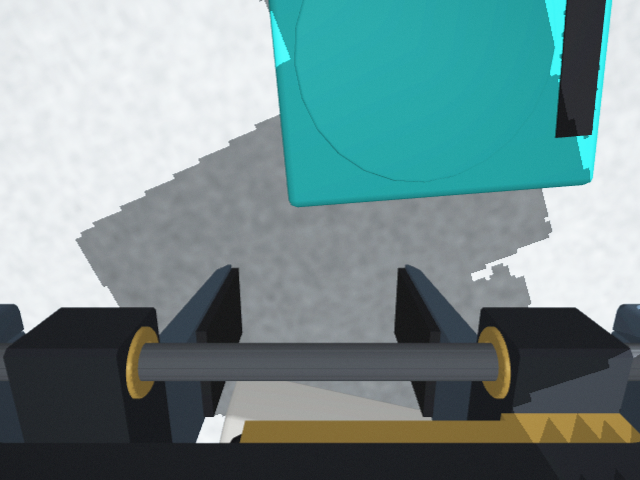

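The wrist view shows the turquoise look-alike behind the fingers, clear of them (its edge is about row 205, the fingers at row 265 and below). Now I push along bracket +x.

```bash
python3 -m pendant '[{"xyz":[0,0.008,0],"roll":0,"jaw":0.23},{"xyz":[0,0.016,0],"roll":0,"jaw":0.23},{"xyz":[0,0.022,0],"roll":0,"jaw":0.23},{"xyz":[0,0.027,0],"roll":0,"jaw":0.23},{"xyz":[0,0.032,0],"roll":0,"jaw":0.23},{"xyz":[0,0.037,0],"roll":0,"jaw":0.23},{"xyz":[0,0.042,0],"roll":0,"jaw":0.23},{"xyz":[0,0.047,0],"roll":0,"jaw":0.23}]'
python3 go.py
python3 -m pendant '[{"xyz":[0,0.004,0],"roll":0,"jaw":0.23},{"xyz":[0,0.008,0],"roll":0,"jaw":0.23},{"xyz":[0,0.012,0],"roll":0,"jaw":0.23},{"xyz":[0,0.016,0],"roll":0,"jaw":0.23},{"xyz":[0,0.02,0],"roll":0,"jaw":0.23},{"xyz":[0,0.023,0],"roll":0,"jaw":0.23},{"xyz":[0,0.025,0],"roll":0,"jaw":0.23},{"xyz":[0,0.025,0],"roll":0,"jaw":0.23}]'
python3 go.py
python3 -c "
from h import *
look('side','d2');look('scene','s2')
from st import rel
for f in('d2','s2'):rel(f,np.array([671.5,85]),np.radians(-21.7))
a=[cv2.imread('pics/'+n+'.png') for n in('s2','d2')]
cv2.imwrite('pics/v2.png',np.hstack([cv2.resize(a[0][190:370,210:450],(400,300)),cv2.resize(a[1][150:330,220:460],(400,300))]))"
```

```text
time_s: 3.25
ee_pos: [451.2, 50.1, 15.6]
ee_rot: [-179.7, 0.1, 68.3]
force: [-5.1, 0.7, 3.5]
gripper_width: 70.1
t 3.25 bracket [-191.8 -113.8] z 15.6 rot [-1.7967e+02  1.5000e-01  6.8260e+01] F(br) [-5.  -1.3  3.5] w 70.1 q6 -63.4
time_s: 4.25
ee_pos: [477.5, 41.2, 15.8]
ee_rot: [180.0, -0.0, 68.3]
force: [-1.7, 0.1, -1.5]
gripper_width: 70.6
t 4.25 bracket [-164.  -112.4] z 15.8 rot [ 1.7998e+02 -1.0000e-02  6.8320e+01] F(br) [-1.6 -0.5 -1.5] w 70.6 q6 -64.8
d2 stirrer [554.2 -30.5] [70.4 27.5] 2.7 in bracket [ -66.3 -150.7] rot rel 24.39
s2 stirrer [556.2 -29.3] [65.9 26.3] 1.3 in bracket [ -64.9 -148.8] rot rel 23.03
```

View pics/v2.png

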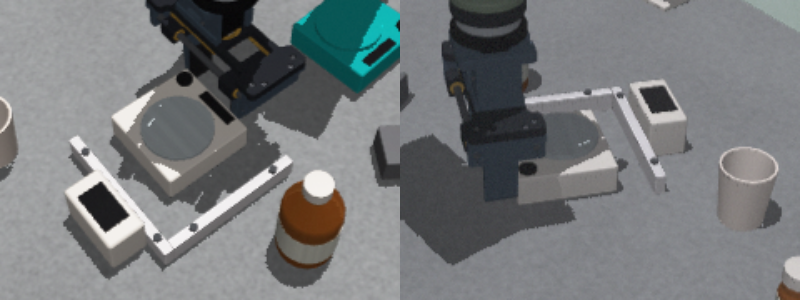

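The stirrer has turned square to the fingers (scene crop centre about (180,130)). The arm's shadow broke the brightness mask, so I'll loosen it. The push continues.

```bash
python3 -m pendant '[{"xyz":[0,0.004,0],"roll":0,"jaw":0.23},{"xyz":[0,0.008,0],"roll":0,"jaw":0.23},{"xyz":[0,0.012,0],"roll":0,"jaw":0.23},{"xyz":[0,0.016,0],"roll":0,"jaw":0.23},{"xyz":[0,0.02,0],"roll":0,"jaw":0.23},{"xyz":[0,0.024,0],"roll":0,"jaw":0.23},{"xyz":[0,0.028,0],"roll":0,"jaw":0.23},{"xyz":[0,0.031,0],"roll":0,"jaw":0.23}]'
python3 go.py
python3 - <<'E'
import re
s=open('st.py').read()
s=s.replace("(Z>33)&(Z<43)","(Z>33)&(Z<50)").replace("(im.min(2)>130)","(im.min(2)>85)").replace("q=P[(l==i)&(np.abs(Z-np.median(Z[l==i]))<4)]","q=P[l==i]")
open('st.py','w').write(s)
from h import *
look('side','d3');look('scene','s3')
from st import rel
for f in('d3','s3'):rel(f,np.array([671.5,85]),np.radians(-21.7))
E
```

```text
time_s: 5.35
ee_pos: [506.4, 29.7, 15.9]
ee_rot: [180.0, -0.0, 68.3]
force: [-3.1, 1.7, 0.7]
gripper_width: 70.1
t 5.35 bracket [-133.  -112.4] z 15.9 rot [ 1.7999e+02 -1.0000e-02  6.8300e+01] F(br) [-3.5  0.4  0.7] w 70.1 q6 -66.3
d3 stirrer [578.1  12. ] [111.4 106.2] 68.1 in bracket [ -59.8 -102.4] rot rel -0.21
s3 stirrer [578.4  16.2] [111.4 110.4] 68.0 in bracket [-61.1 -98.3] rot rel -0.28
```

```bash
python3 -m pendant '[{"xyz":[0,0.002,0],"roll":0,"jaw":0.23},{"xyz":[0,0.003,0],"roll":0,"jaw":0.23},{"xyz":[0,0.004,0],"roll":0,"jaw":0.23},{"xyz":[0,0.0045,0],"roll":0,"jaw":0.23},{"xyz":[0,0.005,0],"roll":0,"jaw":0.23},{"xyz":[0,0.0055,0],"roll":0,"jaw":0.23},{"xyz":[0,0.006,0],"roll":0,"jaw":0.23},{"xyz":[0,0.006,0],"roll":0,"jaw":0.23}]'
python3 go.py
```

```text
time_s: 6.45
ee_pos: [511.7, 27.6, 16.0]
ee_rot: [180.0, -0.0, 68.3]
force: [-4.2, 1.1, 1.2]
gripper_width: 70.1
t 6.45 bracket [-127.2 -112.4] z 16.0 rot [179.99  -0.    68.31] F(br) [-4.3 -0.5  1.2] w 70.1 q6 -66.5
```

```bash
python3 -m pendant '[{"xyz":[0,0.0005,0],"roll":0,"jaw":0.23},{"xyz":[0,0.001,0],"roll":0,"jaw":0.23},{"xyz":[0,0.001,0],"roll":0,"jaw":0.23},{"xyz":[0,0.0015,0],"roll":0,"jaw":0.23},{"xyz":[0,0.0015,0],"roll":0,"jaw":0.23},{"xyz":[0,0.002,0],"roll":0,"jaw":0.23},{"xyz":[0,0.002,0],"roll":0,"jaw":0.23},{"xyz":[0,0.002,0],"roll":0,"jaw":0.23}]'
python3 go.py
python3 -m pendant '[{"xyz":[0,0.0005,0],"roll":0,"jaw":0.23},{"xyz":[0,0.001,0],"roll":0,"jaw":0.23},{"xyz":[0,0.001,0],"roll":0,"jaw":0.23},{"xyz":[0,0.001,0],"roll":0,"jaw":0.23},{"xyz":[0,0.0015,0],"roll":0,"jaw":0.23},{"xyz":[0,0.0015,0],"roll":0,"jaw":0.23},{"xyz":[0,0.0015,0],"roll":0,"jaw":0.23},{"xyz":[0,0.0015,0],"roll":0,"jaw":0.23}]'
python3 go.py -150 -112.4 16
python3 -c "
from h import *
from st import rel
for n,f in(('side','d4'),('scene','s4')):look(n,f);rel(f,np.array([671.5,85]),np.radians(-21.7))"
```

```text
time_s: 7.45
ee_pos: [513.3, 26.9, 16.0]
ee_rot: [-180.0, -0.0, 68.3]
force: [-4.6, 2.5, 2.7]
gripper_width: 70.6
t 7.45 bracket [-125.5 -112.4] z 16.0 rot [-179.98   -0.     68.3 ] F(br) [-5.2  0.6  2.7] w 70.6 q6 -66.6
time_s: 8.45
ee_pos: [513.3, 26.9, 16.0]
ee_rot: [-179.8, 0.0, 68.3]
force: [-8.4, 4.5, 4.9]
gripper_width: 70.1
t 8.45 bracket [-125.5 -112.5] z 16.0 rot [-1.7981e+02  2.0000e-02  6.8290e+01] F(br) [-9.5  1.1  4.9] w 70.1 q6 -66.7
shift tool [  0.1 -24.5   0. ] world [490.6  36.   16. ]
d4 stirrer [585.  10.] [113.  107.2] 68.0 in bracket [ -52.6 -101.6] rot rel -0.29
s4 stirrer [585.   13.6] [111.6 111.3] 67.3 in bracket [-54.  -98.3] rot rel -1.04
```

Seated against the back rail: it stalled at TCP x −125.5 as the force rose. Next I back off, lift, turn 90° and go to the −y side.

```bash
python3 -m pendant '[{"xyz":[0,-0.012,0],"roll":0,"jaw":0.23},{"xyz":[0,-0.03,0],"roll":0,"jaw":0.23},{"xyz":[0,-0.035,0],"roll":0,"jaw":0.23},{"xyz":[0,-0.035,-0.04],"roll":0,"jaw":0.23},{"xyz":[0,-0.035,-0.09],"roll":0,"jaw":0.23},{"xyz":[0,-0.035,-0.12],"roll":10,"jaw":0.23},{"xyz":[-0.01,-0.03,-0.12],"roll":20,"jaw":0.23},{"xyz":[-0.03,-0.01,-0.12],"roll":30,"jaw":0.23}]'
python3 go.py -62 -200 136 -21.7
```

```text
time_s: 9.55
ee_pos: [494.7, 2.3, 136.8]
ee_rot: [179.9, -0.1, 38.1]
force: [0.5, 0.2, -0.0]
gripper_width: 70.2
t 9.55 bracket [-133.7 -142.2] z 136.8 rot [ 1.7991e+02 -1.1000e-01  3.8080e+01] F(br) [ 0.4  0.4 -0. ] w 70.2 q6 -39.1
shift tool [-13.9  91.    0.9] world [539.9 -77.9 136. ]
roll 59.78
```

```bash
python3 -m pendant '[{"xyz":[-0.003,0.02,0],"roll":10,"jaw":0.23},{"xyz":[-0.006,0.04,0],"roll":20,"jaw":0.23},{"xyz":[-0.009,0.06,0],"roll":30,"jaw":0.23},{"xyz":[-0.012,0.08,0],"roll":40,"jaw":0.23},{"xyz":[-0.014,0.091,0],"roll":50,"jaw":0.23},{"xyz":[-0.014,0.091,0],"roll":59.8,"jaw":0.23},{"xyz":[-0.014,0.091,0],"roll":59.8,"jaw":0.23},{"xyz":[-0.014,0.091,0],"roll":59.8,"jaw":0.23}]'
python3 go.py -62 -195 16 -21.7
python3 -c "
from h import *
from st import rel
for n,f in(('side','d5'),('scene','s5')):look(n,f);rel(f,np.array([671.5,85]),np.radians(-21.7))
im=cv2.imread('pics/s5.png')[190:370,210:450];cv2.imwrite('pics/v5.png',cv2.resize(im,(800,600)))"
```

```text
time_s: 10.55
ee_pos: [539.9, -77.9, 136.0]
ee_rot: [-180.0, -0.0, -21.3]
force: [0.3, 1.2, -1.2]
gripper_width: 70.4
t 10.55 bracket [ -62. -200.] z 136.0 rot [-1.800e+02 -2.000e-02 -2.135e+01] F(br) [-0.2  1.3 -1.2] w 70.4 q6 11.9
shift tool [ -0.  -5. 120.] world [541.8 -73.3  16. ]
roll 0.35
d5 stirrer [583.7  10.7] [113.9 111.5] 69.0 in bracket [ -54.1 -101.5] rot rel 0.65
s5 stirrer [584.5  13.5] [110.9 110.5] 68.4 in bracket [-54.4 -98.6] rot rel 0.05
```

View pics/v5.png

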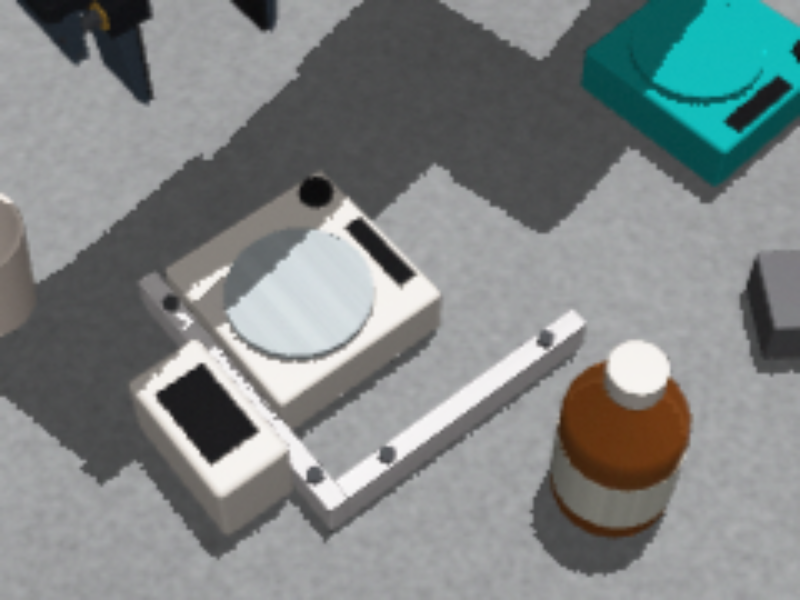

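The stirrer is flush against the back rail (crop centre about (305,300)), and the fingers are free on the −y side. I descend there and push along +y.

```bash
python3 -m pendant '[{"xyz":[0,0,0.03],"roll":0.3,"jaw":0.23},{"xyz":[0,0,0.06],"roll":0.3,"jaw":0.23},{"xyz":[0,0,0.09],"roll":0.3,"jaw":0.23},{"xyz":[0,0,0.11],"roll":0.3,"jaw":0.23},{"xyz":[0,0,0.12],"roll":0.3,"jaw":0.23},{"xyz":[0,-0.005,0.12],"roll":0.3,"jaw":0.23},{"xyz":[0,-0.012,0.12],"roll":0.3,"jaw":0.23},{"xyz":[0,-0.02,0.12],"roll":0.3,"jaw":0.23}]'
python3 go.py
python3 -m pendant '[{"xyz":[0,-0.004,0],"roll":0,"jaw":0.23},{"xyz":[0,-0.008,0],"roll":0,"jaw":0.23},{"xyz":[0,-0.012,0],"roll":0,"jaw":0.23},{"xyz":[0,-0.016,0],"roll":0,"jaw":0.23},{"xyz":[0,-0.02,0],"roll":0,"jaw":0.23},{"xyz":[0,-0.023,0],"roll":0,"jaw":0.23},{"xyz":[0,-0.026,0],"roll":0,"jaw":0.23},{"xyz":[0,-0.028,0],"roll":0,"jaw":0.23}]'
python3 go.py
python3 -c "
from h import *
from st import rel
for n,f in(('side','d6'),('scene','s6')):look(n,f);rel(f,np.array([671.5,85]),np.radians(-21.7))"
```

```text
time_s: 11.65
ee_pos: [548.2, -58.8, 16.8]
ee_rot: [-180.0, -0.1, -21.8]
force: [0.3, -0.3, 0.1]
gripper_width: 70.3
t 11.65 bracket [ -61.4 -179.3] z 16.8 rot [-1.7996e+02 -1.1000e-01 -2.1780e+01] F(br) [ 0.4 -0.1  0.1] w 70.3 q6 14.4
time_s: 12.65
ee_pos: [557.4, -34.1, 16.2]
ee_rot: [179.9, -0.0, -21.8]
force: [-2.8, -5.2, 3.4]
gripper_width: 70.4
t 12.65 bracket [ -62.  -152.9] z 16.2 rot [179.92  -0.   -21.77] F(br) [-0.7 -5.9  3.4] w 70.4 q6 17.2
d6 stirrer [578.2  -8.5] [36.3 71.5] 69.1 in bracket [ -52.1 -121.4] rot rel 0.78
s6 stirrer [591.5  31.2] [110.7 110.2] 68.0 in bracket [-54.4 -79.6] rot rel -0.28
```

```bash
python3 -m pendant '[{"xyz":[0,-0.003,0],"roll":0,"jaw":0.23},{"xyz":[0,-0.006,0],"roll":0,"jaw":0.23},{"xyz":[0,-0.009,0],"roll":0,"jaw":0.23},{"xyz":[0,-0.012,0],"roll":0,"jaw":0.23},{"xyz":[0,-0.015,0],"roll":0,"jaw":0.23},{"xyz":[0,-0.018,0],"roll":0,"jaw":0.23},{"xyz":[0,-0.021,0],"roll":0,"jaw":0.23},{"xyz":[0,-0.023,0],"roll":0,"jaw":0.23}]'
python3 go.py
python3 -m pendant '[{"xyz":[0,-0.001,0],"roll":0,"jaw":0.23},{"xyz":[0,-0.0015,0],"roll":0,"jaw":0.23},{"xyz":[0,-0.002,0],"roll":0,"jaw":0.23},{"xyz":[0,-0.0025,0],"roll":0,"jaw":0.23},{"xyz":[0,-0.003,0],"roll":0,"jaw":0.23},{"xyz":[0,-0.0035,0],"roll":0,"jaw":0.23},{"xyz":[0,-0.004,0],"roll":0,"jaw":0.23},{"xyz":[0,-0.004,0],"roll":0,"jaw":0.23}]'
python3 go.py
python3 -c "
from h import *
from st import rel
look('scene','s7');rel('s7',np.array([671.5,85]),np.radians(-21.7))"
```

```text
time_s: 13.75
ee_pos: [566.0, -12.7, 16.2]
ee_rot: [179.9, 0.0, -21.8]
force: [-2.0, -5.7, 3.5]
gripper_width: 70.3
t 13.75 bracket [ -61.9 -129.8] z 16.2 rot [179.94   0.   -21.78] F(br) [ 0.3 -6.   3.5] w 70.3 q6 19.4
time_s: 14.75
ee_pos: [567.1, -9.7, 16.2]
ee_rot: [179.9, 0.0, -21.8]
force: [-2.7, -7.5, 4.5]
gripper_width: 70.6
t 14.75 bracket [ -61.9 -126.6] z 16.2 rot [ 1.7987e+02  1.0000e-02 -2.1770e+01] F(br) [ 0.3 -7.9  4.5] w 70.6 q6 19.8
s7 stirrer [601.3  55.1] [111.4 110.5] 67.8 in bracket [-54.1 -53.7] rot rel -0.45
```

```bash
python3 -m pendant '[{"xyz":[0,-0.0005,0],"roll":0,"jaw":0.23},{"xyz":[0,-0.001,0],"roll":0,"jaw":0.23},{"xyz":[0,-0.0015,0],"roll":0,"jaw":0.23},{"xyz":[0,-0.002,0],"roll":0,"jaw":0.23},{"xyz":[0,-0.0025,0],"roll":0,"jaw":0.23},{"xyz":[0,-0.0025,0],"roll":0,"jaw":0.23},{"xyz":[0,-0.0025,0],"roll":0,"jaw":0.23},{"xyz":[0,-0.0025,0],"roll":0,"jaw":0.23}]'
python3 go.py
```

```text
time_s: 15.8
ee_pos: [567.1, -9.6, 16.3]
ee_rot: [179.7, 0.0, -21.7]
force: [-5.3, -16.1, 6.6]
gripper_width: 70.2
t 15.8 bracket [ -62.  -126.5] z 16.3 rot [ 1.7966e+02  4.0000e-02 -2.1750e+01] F(br) [  1.  -17.    6.6] w 70.2 q6 20.1
```

Stalled at −126.5 with 17 N, so it is on the side rail. I retract, go round and give a confirming nudge against the back rail.

```bash
python3 -m pendant '[{"xyz":[0,0.012,0],"roll":0,"jaw":0.23},{"xyz":[0,0.03,0],"roll":0,"jaw":0.23},{"xyz":[0,0.04,0],"roll":0,"jaw":0.23},{"xyz":[0,0.04,-0.04],"roll":0,"jaw":0.23},{"xyz":[0,0.04,-0.09],"roll":0,"jaw":0.23},{"xyz":[0,0.04,-0.125],"roll":-10,"jaw":0.23},{"xyz":[-0.02,0.04,-0.125],"roll":-20,"jaw":0.23},{"xyz":[-0.05,0.03,-0.125],"roll":-30,"jaw":0.23}]'
python3 go.py -160 -70 141 68.3
python3 -c "
from h import *
from st import rel
look('scene','s8');rel('s8',np.array([671.5,85]),np.radians(-21.7))"
```

```text
time_s: 16.8
ee_pos: [511.1, -15.5, 141.4]
ee_rot: [-180.0, -0.1, 8.4]
force: [0.1, 1.0, -0.4]
gripper_width: 70.2
t 16.8 bracket [-111.9 -152.7] z 141.4 rot [-1.7999e+02 -1.0000e-01  8.4500e+00] F(br) [-0.3  1.  -0.4] w 70.2 q6 -11.5
shift tool [ -0.  -95.7   0.4] world [497.   79.1 141. ]
roll -59.85
s8 stirrer [601.4  55.5] [110.4 110.1] 68.2 in bracket [-54.2 -53.3] rot rel -0.07
```

```bash
python3 -m pendant '[{"xyz":[0,-0.02,0],"roll":-10,"jaw":0.23},{"xyz":[0,-0.04,0],"roll":-20,"jaw":0.23},{"xyz":[0,-0.06,0],"roll":-30,"jaw":0.23},{"xyz":[0,-0.08,0],"roll":-40,"jaw":0.23},{"xyz":[0,-0.096,0],"roll":-50,"jaw":0.23},{"xyz":[0,-0.096,0],"roll":-59.9,"jaw":0.23},{"xyz":[0,-0.096,0],"roll":-59.9,"jaw":0.23},{"xyz":[0,-0.096,0],"roll":-59.9,"jaw":0.23}]'
python3 -m pendant '[{"xyz":[0,0,0.04],"roll":0,"jaw":0.23},{"xyz":[0,0,0.08],"roll":0,"jaw":0.23},{"xyz":[0,0,0.11],"roll":0,"jaw":0.23},{"xyz":[0,0,0.125],"roll":0,"jaw":0.23},{"xyz":[0,0.01,0.125],"roll":0,"jaw":0.23},{"xyz":[0,0.02,0.125],"roll":0,"jaw":0.23},{"xyz":[0,0.027,0.125],"roll":0,"jaw":0.23},{"xyz":[0,0.03,0.125],"roll":0,"jaw":0.23}]'
python3 go.py -126 -70 16 68.3
```

```text
time_s: 17.85
ee_pos: [497.3, 79.6, 140.9]
ee_rot: [-180.0, -0.0, 67.9]
force: [1.1, 0.2, 1.0]
gripper_width: 70.1
time_s: 18.85
ee_pos: [526.3, 68.4, 16.7]
ee_rot: [179.9, -0.1, 68.1]
force: [-0.6, -0.8, -0.7]
gripper_width: 70.8
t 18.85 bracket [-128.7  -69.1] z 16.7 rot [ 1.7991e+02 -5.0000e-02  6.8070e+01] F(br) [-0.2 -0.9 -0.7] w 70.8 q6 -61.9
shift tool [-0.9  2.7  0.7] world [528.5  66.5  16. ]
roll -0.23
```

```bash
python3 -m pendant '[{"xyz":[0,0.001,0],"roll":-0.2,"jaw":0.23},{"xyz":[0,0.002,0],"roll":-0.2,"jaw":0.23},{"xyz":[0,0.003,0],"roll":-0.2,"jaw":0.23},{"xyz":[0,0.004,0],"roll":-0.2,"jaw":0.23},{"xyz":[0,0.005,0],"roll":-0.2,"jaw":0.23},{"xyz":[0,0.006,0],"roll":-0.2,"jaw":0.23},{"xyz":[0,0.006,0],"roll":-0.2,"jaw":0.23},{"xyz":[0,0.006,0],"roll":-0.2,"jaw":0.23}]'
python3 go.py
```

```text
time_s: 19.85
ee_pos: [529.3, 66.9, 15.9]
ee_rot: [-179.8, 0.0, 68.3]
force: [-3.6, 3.6, 3.0]
gripper_width: 69.9
t 19.85 bracket [-125.4  -69.4] z 15.9 rot [-1.7982e+02  2.0000e-02  6.8270e+01] F(br) [-4.7  2.   3. ] w 69.9 q6 -62.4
```

```bash
python3 -m pendant '[{"xyz":[0,0.001,0],"roll":0,"jaw":0.23},{"xyz":[0,0.002,0],"roll":0,"jaw":0.23},{"xyz":[0,0.0025,0],"roll":0,"jaw":0.23},{"xyz":[0,0.0025,0],"roll":0,"jaw":0.23},{"xyz":[0,0.0025,0],"roll":0,"jaw":0.23},{"xyz":[0,0.0025,0],"roll":0,"jaw":0.23},{"xyz":[0,0.0025,0],"roll":0,"jaw":0.23},{"xyz":[0,0.0025,0],"roll":0,"jaw":0.23}]'
python3 go.py
python3 -m pendant '[{"xyz":[0,-0.005,0],"roll":0,"jaw":0.23},{"xyz":[0,-0.02,0],"roll":0,"jaw":0.23},{"xyz":[0,-0.04,0],"roll":0,"jaw":0.23},{"xyz":[0,-0.045,-0.04],"roll":0,"jaw":0.23},{"xyz":[0,-0.045,-0.09],"roll":0,"jaw":0.23},{"xyz":[0,-0.06,-0.14],"roll":0,"jaw":0.23},{"xyz":[0,-0.1,-0.18],"roll":0,"jaw":0.23},{"xyz":[0,-0.13,-0.2],"roll":0,"jaw":0.23}]'
python3 go.py
python3 - <<'E'
from h import *
from rails import fit
from st import rel
for n,f in(('side','d9'),('scene','s9')):look(n,f);rel(f,np.array([671.5,85]),np.radians(-21.7))
a=[cv2.imread('pics/'+n+'.png') for n in('s9','d9')]
cv2.imwrite('pics/v9.png',np.hstack([cv2.resize(a[0][190:370,150:390],(400,300)),cv2.resize(a[1][150:330,220:460],(400,300))]))
c2=cv2.resize(a[0][230:360,240:400],(800,600)[:2] and (738,600),interpolation=cv2.INTER_CUBIC);cv2.imwrite('pics/c9.png',c2)
# movement of neighbours
for n0,n1 in(('scene0','s9'),('side0','d9')):
    for f in(n0,n1):
        im,d,K,C,di=load(f);P=pts(d,K,C,di)
        o=[]
        for (x,y,r) in((597,203,50),(663,-148,50),(444,265,65),(615,-270,40)):
            m=(d>0)&(P[...,2]>12)&(np.hypot(P[...,0]-x,P[...,1]-y)<r)&(P[...,2]<135)
            if (x==597): m&=P[...,2]>40
            q=P[m];o.append(((q[:,:2].min(0)+q[:,:2].max(0))/2).round(1).tolist())
        print(f,o)
E
```

```text
time_s: 20.85
ee_pos: [529.3, 66.7, 15.9]
ee_rot: [-179.6, 0.1, 68.3]
force: [-8.3, 6.1, 8.0]
gripper_width: 70.3
t 20.85 bracket [-125.3  -69.6] z 15.9 rot [-1.7957e+02  7.0000e-02  6.8290e+01] F(br) [-9.9  2.6  8. ] w 70.3 q6 -62.6
time_s: 21.85
ee_pos: [411.5, 113.9, 218.0]
ee_rot: [179.8, -0.1, 68.3]
force: [0.2, -0.0, -0.3]
gripper_width: 70.5
t 21.85 bracket [-252.3  -69.3] z 218.0 rot [ 1.7983e+02 -1.2000e-01  6.8290e+01] F(br) [ 0.2  0.1 -0.3] w 70.5 q6 -54.4
d9 stirrer [600.6  52.6] [115.5 110.1] 68.0 in bracket [-53.9 -56.3] rot rel -0.32
s9 stirrer [601.2  54.9] [112.2 110.2] 68.0 in bracket [-54.2 -54. ] rot rel -0.35
scene0 [[597.1, 206.4], [662.7, -145.9], [444.6, 266.2], [615.0, -268.8]]
s9 [[596.8, 206.5], [663.1, -146.7], [443.7, 266.4], [615.5, -269.6]]
side0 [[590.8, 197.6], [663.2, -148.9], [444.1, 264.3], [614.0, -273.5]]
d9 [[589.9, 196.3], [662.7, -148.6], [444.2, 263.0], [613.9, -273.4]]
```

View pics/v9.png

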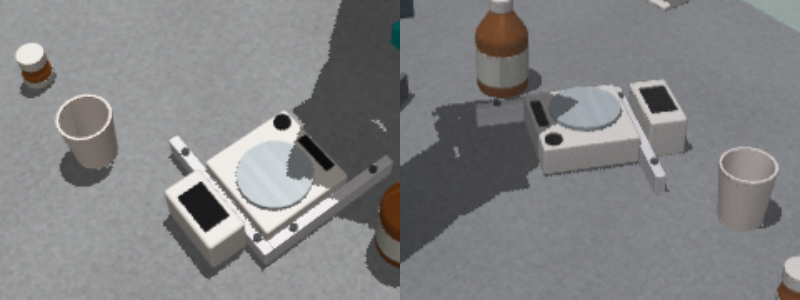

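Both crops show the stirrer tight in the corner, with the neighbours unmoved. One number needs checking: y went from −53.3 to −54.0 across the last nudge. I compare the dial and display positions in the images from before and after it.

```bash
python3 - <<'E'
from h import *
a=-np.radians(21.7);X=np.array([np.cos(a),np.sin(a)]);Y=np.array([-X[1],X[0]])
for f in('s7','s8','s9'):
    im,d,K,C,di=load(f);sub=im[250:300,300:375]
    m=((sub.max(2)<45)).astype(np.uint8);n,l,st,c=cv2.connectedComponentsWithStats(m)
    for i in range(1,n):
        if st[i,4]>30:
            w=cast([c[i]+[300,250]],42,K,C)[0,:2]-[671.5,85];print(f,st[i,4],(c[i]+[300,250]).round(2),np.round([w@X,w@Y],2))
E
```

```text
s7 165 [314.98 257.62] [ -96.68 -108.62]
s7 121 [338.99 281.1 ] [-98.71 -41.35]
s8 70 [319.19 262.64] [-95.79 -94.91]
s8 123 [339.11 281.16] [-98.78 -41.12]
s9 64 [318.66 262.69] [-94.97 -95.44]
s9 147 [339.14 281.18] [-98.82 -41.06]
```

The display didn't move across the last nudge (less than 0.1 mm), so the stirrer stayed on both rails. The arm is clear, so I hand in.

```bash
python3 -c "
from h import *
print(env.job_done())"
```

```text
the job is handed in; nothing more can be done
None
```

I pushed the white stirrer flat along the bench with two spread fingers, first squaring it up against the back rail and then sliding it to the side rail. A last nudge confirmed the back rail, and I handed the job in at about 22 s of the 64 s allowed.

**Contact with the rails:** each push stalled at a repeatable position while the force rose. The highest reading was 17 N at the wrist.

**Final position:** the two cameras put the stirrer's centre at (−54.2, −54.0) and (−53.9, −56.3) mm in the bracket frame, against the nominal (−55, −55), with a rotation of about −0.3°. The cameras differ by 2.3 mm in y, about the calibration error. I took flushness from the stalls, and from the stirrer's display shifting less than 0.1 mm during the last nudge.

**Everything else:** the bottle, beaker, tip box and jar showed no shift beyond measuring noise (at most about 1.6 mm). The arm finished clear, with the fingertips over 200 mm above the bench and touching nothing. The only odd readings came from arm shadows and occlusion in the middle of the job, and I discarded those.

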